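# Pop open the drill case

## Robot

A 6-joint arm with a two-finger parallel gripper is mounted at the origin on a cart in front of the work surface, level with it; the furniture and walls round the work are solid. World frame = base frame: x ahead of the robot, y to its left, z up, the work surface at z = 0. Lengths are in mm, angles in rad, forces in N, time in s.
With the tool pointing down it reaches from about 275 to 975 mm from the base axis. Payload 8.4 kg.
Tool frame: the origin (TCP) lies on the centre line of the jaws, within the pads' length; the fingertips stand 11 mm ahead of it and the grasp point (between the pads) lies 8 mm behind it; x points along the fingers, y is the direction in which the jaws open and shut, and the axes are right-handed (so a half turn about x gives the same grasp; the last joint's range is limited). The gripper opens to 92 mm and grips with 3 to 60 N. Pads are 20 mm wide; open, the fingers measure 128 mm over their backs; the gripper's body (75 mm by 189 mm) begins 69 mm behind the grasp point.
Start: joints at [1.119, 0.353, 1.633, -0, 1.155, -0.002], TCP at [271.74, 562.837, 198.583] pointing down, gripper open.
Joint ranges: [-2.63, 2.63], [-0.92, 2.1], [0.06, 2.66], [-1.3, 4.44], [0, 2.69], [-3.02, 3.02]. Speed limits (rad/s): [2.22, 2.22, 2.79, 3.14, 3.14, 3.14].

## Interface

Orientations are given as a 3x3 rotation matrix whose columns are the frame's x, y, z axes.
In Python, from rig import bot, snapshot, camera_params gives the robot as it stands. The module is installed in compiled form; this text tells all that it offers.
- The arm moves only by the tool play_rows, never from a script. Its argument "plan" is a list that holds one entry, the list of rows, each a list of 5 numbers: the finger opening in m, from 0 to 0.0919, then the shift along the tool's x, y, z in m, then the turn about the tool's x in degrees. A call has 1 to 20 rows; each row is the pose to reach, as a shift and turn from the pose commanded when the call began, along the tool's axes at that moment; what a row does not reach only later rows make up. A row lasts 1/12 s, in which the tool goes at most 41.7 mm and 7.16 degrees, less where a joint would pass 70% of its speed; a pose out of reach is approached as far as the arm can. A call with a gripper value outside its range is refused whole. The fingers move at their own pace and stop on an object; "force" is the grip in N (left out, the last holds). Time passes only in rows, so rows that repeat a pose let the fingers close. It gives the time, the measured TCP pose, the force and the opening at its end, in the units of the state.
- bot.get_obs(): the state, without advancing time (a new reading comes with each control period).
- snapshot(name): name is "side" or "top"; returns the picture (480x640x3 uint8, red, green, blue); there is no depth.
- camera_params(name): a dict with "K" (3x3 intrinsics, pixels), "view" (4x4, takes a point from world to camera coordinates). Camera axes: x right, y up, looking along -z (the intrinsics and any distortion apply to the point x, -y, -z); pixel columns grow to the right and rows downward; lengths in mm; the calibration is good to about 2 mm. A picture is of the moment at which its call begins. camera_params takes no time and is no camera call.
- bot.job_done(): hands the job in, once; it reports no verdict.
The state is a dict: "clock": time; "joint_pos": joint angles; "joint_velocities": joint speeds; "tau": joint torques, N m; "ee_pos": TCP position; "orientation": TCP orientation; "force": force on the tool from outside, world axes, zero at the start; "ft_torque": the same for the moment, N m; "finger_gap": opening from 0.0 (shut) to 1.0 (fully open).
Only numpy, scipy, OpenCV 4.12 (cv2) and the standard library are available. Lean on these libraries where they do the work, as an engineer would, in place of code of your own. Each camera call takes 0.05 s, during which the arm holds its last target. There are 200 camera calls.

## Task

The next job needs the drills kept in the wider of the two sprung-lid metal cases on the bench. Press down the latch paddle at the front of the wide case and let its lid spring up by itself, without touching the lid, until it stands fully open; let go of the paddle and leave the narrow case shut.

Things in the scene. Friction and masses are not known exactly. Their poses are not given: they have to be found in the camera images.
- wide_press (a point): centre of the top of the wide case's steel latch paddle (44 mm wide, 54 long, 46 above the bench), which sticks out of the middle of its front towards the robot; 56 mm before the lid's edge, 41 before the tongue on it. x axis: level, to the case; z up; moves with the paddle. A sprung rocker: frees the lid 5 mm down at about 3 N, stops 11 mm down at 5 N, comes back up when let go.
- wide_lid (a joint): lid of the wide case: 0 shut, 1.75 rad fully open, leaning slightly back. Hinged along the case's back edge, sprung open and damped: freed by the latch, it rises by itself in about 2 s. The case, fixed on the bench, is a dark steel box 120 deep x 200 wide x 48 mm high with a grey lid; it may stand left or right of the narrow one.
- wide_cover: the lid panel of the wide case, 122 x 206 x 6 mm, its top 55 mm above the bench when shut; origin at the middle of the hinge, 50 mm above the bench; x axis from the lid's front edge to the hinge, so the panel reaches 123 mm along -x. As it opens its front edge rises beside the pressing hand and swings away from it. Not to be touched.
- narrow_lid (a joint): lid of the narrow case (same build and latch paddle, but only 110 mm wide, lid 116 mm): 0 shut, grows as it opens. It stays shut.

How it is judged (in metres and radians):
On the way, in this order (a step that is already met when the one before it is completed fails the run):
1. the paddle of the wide case is pressed down (distance of wide_press from where it was at the start of the episode above 0.003 m).
2. the wide case's lid has sprung open (value of joint wide_lid above 1.5 rad), for 0.2 s.
At the end, for the whole second after the job is handed in: The wide case's lid stands open at rest (more than 1.6 rad), its latch paddle is back up within 2 mm of where it started, and the narrow case's lid is shut (under 0.1 rad) (value of joint wide_lid above 1.6 rad and velocity of joint wide_lid below 0.1 rad/s and distance of wide_press from where it was at the start of the episode below 0.002 m and value of joint narrow_lid below 0.1 rad); the robot touches nothing.
It fails at once if the robot touches the lid of the wide case (over 1 N) (contact force between any of the arm, the fingers and wide_cover above 1 N).
It fails at once if the narrow case's lid comes open (value of joint narrow_lid above 0.15 rad).
It also fails if it takes over 29 s, if anything falls off the work surface, if the arm or the gripper's body presses on something with over 40 N, if the wrist force passes 120 N, or if a joint passes its speed limit or range.

## Working session

There is one attempt and no reset: what is moved stays moved. The work goes in short steps, Python scripts to look and compute and a tool call to move; the robot and the scene stay as the last step left them, time stands still between calls to the robot, and variables do not carry over. Pictures are saved under pics/ and viewed, about 8 in all and at most 12, crops included, and the job is handed in when it is done.

Besides the shell and the picture viewer there is one more tool, called as name(argument=value, ...) on one line, values as JSON. play_rows: Moves the arm, as the interface text tells. Its arguments: {"type":"object","properties":{"plan":{"type":"array","items":{"type":"array","items":{"type":"array","items":{"type":"number"}}}},"force":{"type":"number"}},"required":["plan"]}

```bash
mkdir -p pics
python3 - <<'E'
from rig import bot, snapshot, camera_params
import cv2,numpy as np
np.set_printoptions(precision=4,suppress=True)
for n in("side","top"):
    cv2.imwrite(f"pics/{n}0.png",snapshot(n)[:,:,::-1]); c=camera_params(n); print(n,c)
o=bot.get_obs();print(o)
E
```

```text
side {'K': array([[600.8305,   0.    , 317.0116],
       [  0.    , 600.8305, 242.223 ],
       [  0.    ,   0.    ,   1.    ]]), 'view': array([[    0.9592,    -0.2824,     0.0175,  -569.4472],
       [    0.1471,     0.5507,     0.8217,  -145.4791],
       [   -0.2416,    -0.7855,     0.5697, -1210.7615],
       [    0.    ,     0.    ,     0.    ,     1.    ]])}
top {'K': array([[573.099 ,   0.    , 321.3721],
       [  0.    , 573.099 , 246.6238],
       [  0.    ,   0.    ,   1.    ]]), 'view': array([[   -0.0144,    -0.9999,    -0.0013,   -24.3484],
       [    0.9901,    -0.0144,     0.1397,  -593.0831],
       [   -0.1397,     0.0007,     0.9902, -1184.4289],
       [    0.    ,     0.    ,     0.    ,     1.    ]])}
{'clock': 0.1, 'joint_pos': array([ 1.1186,  0.3536,  1.6341,  0.    ,  1.1552, -0.0024]), 'joint_velocities': array([-0.0003, -0.0006, -0.0016, -0.0016, -0.0014, -0.0004]), 'tau': array([ -0.0009, -59.4903, -33.4935,   0.0699,   0.0185,  -0.0001]), 'ee_pos': array([271.5308, 562.4078, 197.9213]), 'orientation': array([[-0.0006,  0.4348,  0.9005],
       [-0.0011,  0.9005, -0.4348],
       [-1.    , -0.0013, -0.    ]]), 'force': array([0.2149, 0.3487, 0.4129]), 'ft_torque': array([ 0.0031,  0.0099, -0.0278]), 'finger_gap': 1.0019251944868663}
```

View pics/top0.png

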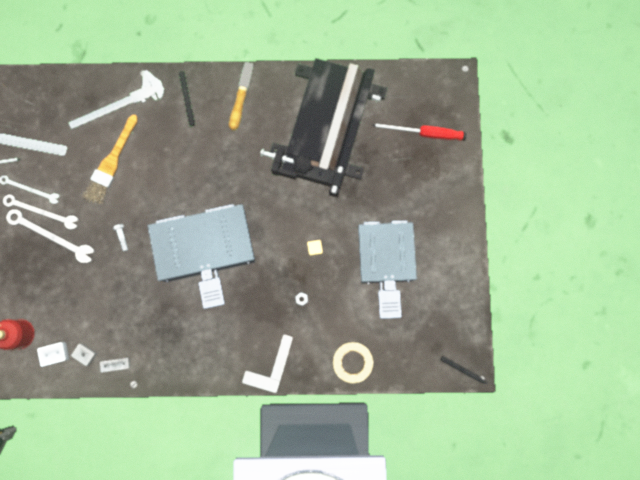

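View pics/side0.png

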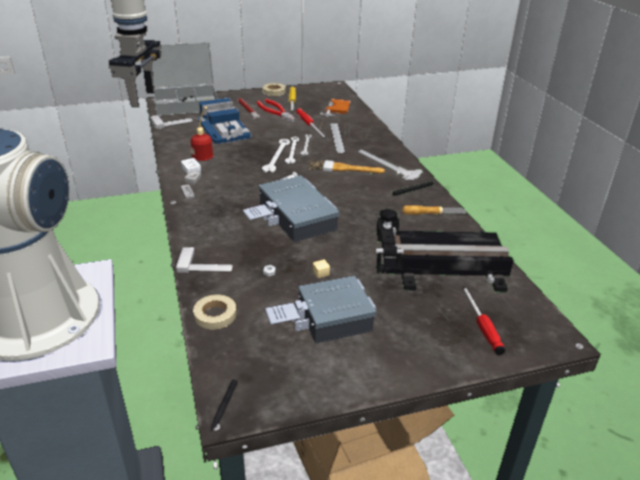

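The wide case is at the left in the top view: lid corners about (149,224), (244,206), (254,262), (158,280), paddle about (211,291). The narrow case is at the right. I'll zoom in to refine these pixels.

```bash
cat > h.py <<'E'
from rig import camera_params
import numpy as np
def w(n,uv,z):
    c=camera_params(n);K,V=c["K"],c["view"];R,t=V[:3,:3],V[:3,3]
    d=np.linalg.inv(K)@[uv[0],uv[1],1];d=R.T@(d*[1,-1,-1]);o=-R.T@t
    return o+d*(z-o[2])/d[2]
def px(n,p):
    c=camera_params(n);q=c["view"]@np.r_[p,1];q=c["K"]@(q[:3]*[1,-1,-1]);return q[:2]/q[2]
E
python3 - <<'E'
from h import *
import cv2
for p in[(149,224),(244,206),(254,262),(158,280)]: print(w("top",p,55).round(1))
p=w("top",(211,291),46); print("paddle",p.round(1),px("side",p))
a=cv2.imread("pics/top0.png")[195:315,140:265];b=cv2.imread("pics/side0.png")[165:245,235:345]
cv2.imwrite("pics/c.png",np.vstack([cv2.resize(a,(500,480),interpolation=2)]))
cv2.imwrite("pics/d.png",cv2.resize(b,(660,480),interpolation=2))
E
```

```text
[644.7 333.2  55. ]
[680.9 131.2  55. ]
[560.1 109.6  55. ]
[525. 311.  55.]
paddle [500.9 201.2  46. ] [257.4930542  210.69300624]
```

View pics/c.png

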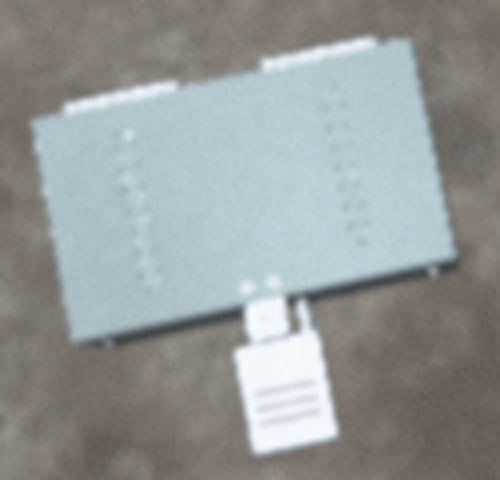

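View pics/d.png

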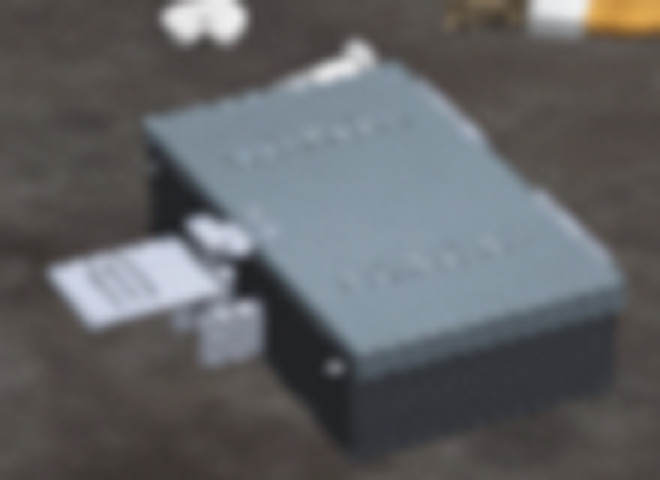

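Run:
```python
from h import *
from rig import bot
for n,u in(("top",(211.75,293.2)),("side",(257.7,212))): print(n,w(n,u,46).round(1))
fl=w("top",(158.75,280.5),55);fr=w("top",(254.25,260.75),55);d=fl-fr;a=np.arctan2(-d[0],d[1]);print("edge",(fl+fr)/2,np.degrees(a))
o=bot.get_obs();R=o["orientation"]
ax=np.array([np.cos(a),np.sin(a),0])
p=w("top",(211.75,293.2),46)-6*ax; p[2]=100
print(p,R.T@(p-o["ee_pos"]),np.degrees(a-np.arctan2(R[1,2],R[0,2])))
```

```text
top [496.3 199.6  46. ]
side [500.2 195.2  46. ]
edge [543.35098355 209.24292671  55.        ] 10.963218105007458
[490.37850791 198.42309082 100.        ] [  98.21443502 -232.51323878  355.32985402] 36.73347087502063
```

play_rows(plan=[[[0,0,-0.233,0.353,-36.5],[0,0,-0.233,0.353,-36.5],[0,0,-0.233,0.353,-36.5],[0,0,-0.233,0.353,-36.5],[0,0,-0.233,0.353,-36.5],[0,0,-0.233,0.353,-36.5],[0,0,-0.233,0.353,-36.5],[0,0,-0.233,0.353,-36.5],[0,0,-0.233,0.353,-36.5],[0,0,-0.233,0.353,-36.5],[0,0,-0.233,0.353,-36.5],[0,0,-0.233,0.353,-36.5],[0,0,-0.233,0.353,-36.5],[0.0,0.05,-0.233,0.353,-36.5],[0.0,0.1,-0.233,0.353,-36.5],[0.0,0.1,-0.233,0.353,-36.5],[0.0,0.1,-0.233,0.353,-36.5],[0.0,0.1,-0.233,0.353,-36.5]]])

```text
clock: 1.6
ee_pos: [487.2, 200.5, 98.1]
orientation: [[-0.002, -0.188, 0.982], [-0.001, 0.982, 0.188], [-1.0, -0.0, -0.002]]
force: [0.5, 0.5, 0.7]
finger_gap: 0.006
```

Run:
```python
from h import *
from rig import bot,snapshot
import cv2
o=bot.get_obs();print(o["ee_pos"],o["orientation"].round(3),o["finger_gap"],o["force"],o["clock"])
a=snapshot("top")[180:330,120:320,::-1];b=snapshot("side")[90:270,200:360,::-1]
cv2.imwrite("pics/e.png",np.hstack([cv2.resize(a,(400,300),interpolation=2),cv2.resize(b,(400,450),interpolation=2)[:300+0] if 0 else cv2.resize(b,(266,300),interpolation=2)]))
```

```text
[487.16926414 200.483769    98.13574918] [[-0.002 -0.188  0.982]
 [-0.001  0.982  0.188]
 [-1.    -0.    -0.002]] 0.00589010718551043 [0.47941551 0.50784641 0.70948892] 1.6
```

View pics/e.png

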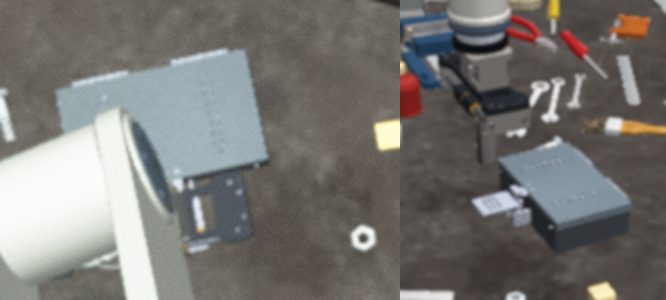

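The closed fingertips hang over the paddle (about (485,200) in the side crop), clear of the lid. Now I'll press in small steps.

play_rows(plan=[[[0,0.015,0,0,0],[0,0.03,0,0,0],[0,0.036,0,0,0],[0,0.04,0,0,0],[0,0.042,0,0,0],[0,0.044,0,0,0],[0,0.046,0,0,0],[0,0.048,0,0,0],[0,0.048,0,0,0]]])

```text
clock: 2.45
ee_pos: [488.4, 199.5, 50.6]
orientation: [[0.0, -0.186, 0.983], [0.0, 0.983, 0.186], [-1.0, 0.0, 0.0]]
force: [0.2, 0.1, 0.6]
finger_gap: 0.005
```

Run:
```python
from h import *
from rig import bot,snapshot
import cv2
cv2.imwrite("pics/f.png",cv2.resize(snapshot("side")[90:270,200:360,::-1],(533,600),interpolation=2))
```

```text
(no output)
```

View pics/f.png

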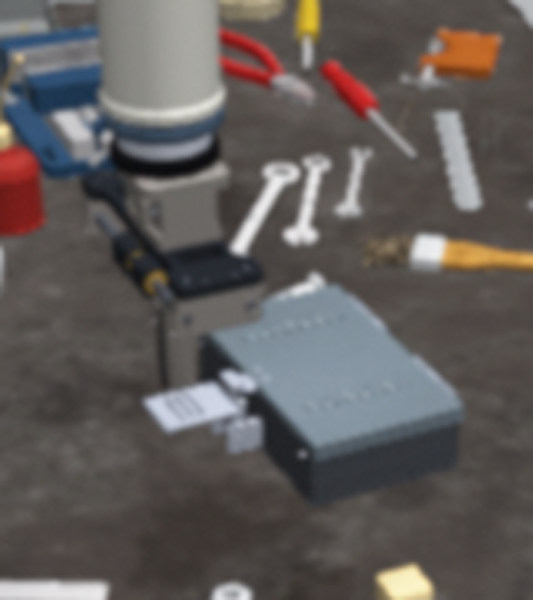

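The pictures show the fingertip behind the paddle, on the side away from the camera, and no force is felt. I'll check the projection of the TCP before going on.

Run:
```python
from h import *
from rig import bot,snapshot
import cv2
o=bot.get_obs();t=o["ee_pos"];R=o["orientation"];print(t,o["force"])
im=snapshot("side")[:,:,::-1].copy()
tip=t+11*R[:,0]
s=5;x0,y0=220,140
big=cv2.resize(im[y0:y0+110,x0:x0+130],None,fx=s,fy=s,interpolation=2)
def dot(p,c):
    q=(px("side",p)-[x0,y0]+.5)*s; cv2.circle(big,tuple(int(v) for v in q),4,c,-1)
for a in(-18,18):
  for b in(-10,10):
    dot(tip+a*R[:,1]+b*R[:,2],(0,0,255)); dot(tip+a*R[:,1]+b*R[:,2]-40*R[:,0],(0,255,255))
for a in(-22,22):
  for b in(-27,27): dot(np.array([496.3,199.6,46])+a*R[:,1]+b*R[:,2],(0,255,0))
cv2.imwrite("pics/g.png",big)
```

```text
[488.35283744 199.5406756   50.63897979] [-0.11660225 -0.4135693  -0.68637045]
```

View pics/g.png

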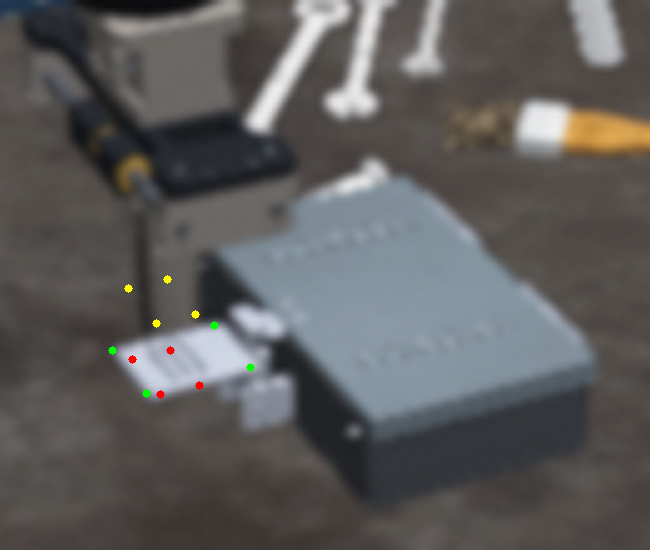

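Run:
```python
from h import *
from rig import bot,snapshot
import cv2
o=bot.get_obs();t=o["ee_pos"];R=o["orientation"];tip=t+11*R[:,0]
out=[]
for n,x0,y0 in(("side",200,60),("top",150,190)):
    im=snapshot(n)[:,:,::-1]
    s=3.2;big=cv2.resize(im[y0:y0+180,x0:x0+120],None,fx=s,fy=s,interpolation=2)
    def box(hy,hz,up,c):
        P=[tuple(int(v) for v in (px(n,tip+a*R[:,1]+b*R[:,2]-up*R[:,0])-[x0,y0]+.5)*s) for a,b in((-hy,-hz),(hy,-hz),(hy,hz),(-hy,hz))]
        cv2.polylines(big,[np.array(P)],True,c,1)
    box(18,10,0,(0,0,255));box(18,10,40,(0,255,255));box(94.5,37.5,88,(255,0,255));box(94.5,37.5,130,(255,255,0))
    out.append(big)
cv2.imwrite("pics/h.png",np.hstack(out))
```

```text
(no output)
```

View pics/h.png

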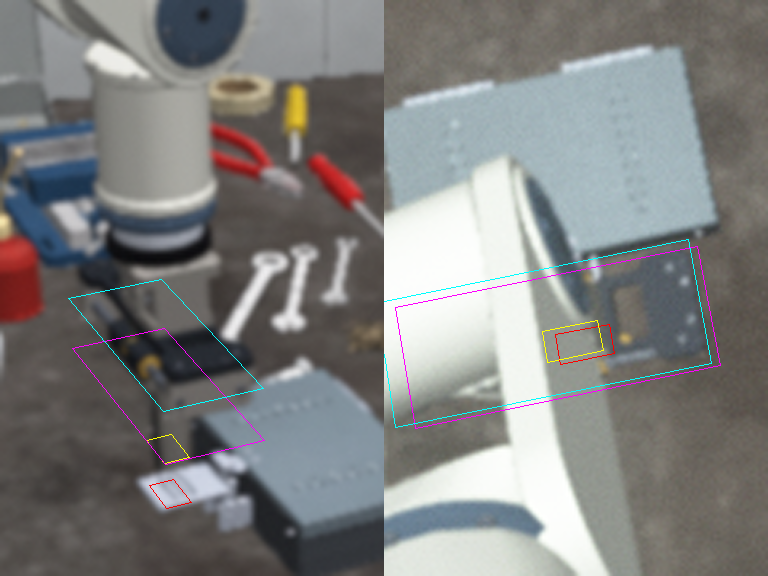

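The top view agrees horizontally, but in the side view the hand looks higher than calculated, and there is no contact force. I'll go down gently and watch the force.

play_rows(plan=[[[0,0.002,0,0,0],[0,0.004,0,0,0],[0,0.005,0,0,0],[0,0.005,0,0,0]]])

```text
clock: 2.98
ee_pos: [488.1, 199.4, 45.2]
orientation: [[-0.001, -0.186, 0.983], [-0.0, 0.983, 0.186], [-1.0, -0.0, -0.001]]
force: [-0.8, 0.2, 0.4]
finger_gap: 0.004
```

Run:
```python
from h import *
from rig import bot,snapshot
import cv2
o=bot.get_obs();print(o["force"],o["ft_torque"])
a=snapshot("side")[150:240,215:335,::-1]
cv2.imwrite("pics/i.png",cv2.resize(a,None,fx=6.5,fy=6.5,interpolation=2))
```

```text
[-0.80682309  0.24840534  0.43449275] [ 0.02599416 -0.01568931 -0.04543584]
```

View pics/i.png

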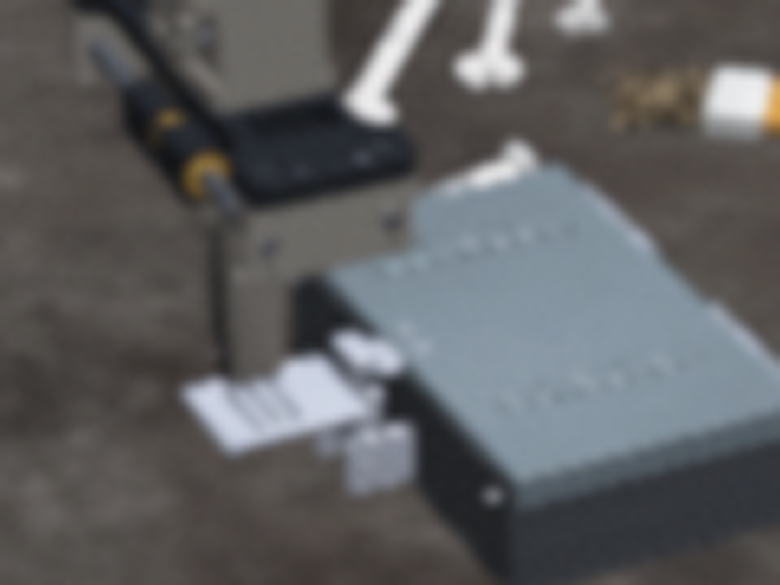

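The finger now just covers the paddle's far edge (crop (235–290, 376)), so the tip is above the paddle, about 25–30 mm higher than the stated pose implies. I'll keep lowering, guided by force.

play_rows(plan=[[[0,0.002,0,0,0],[0,0.004,0,0,0],[0,0.006,0,0,0],[0,0.008,0,0,0],[0,0.008,0,0,0]]])

```text
clock: 3.45
ee_pos: [488.0, 199.4, 37.1]
orientation: [[-0.001, -0.186, 0.983], [-0.0, 0.983, 0.186], [-1.0, -0.0, -0.001]]
force: [-2.1, 0.1, -0.5]
finger_gap: 0.005
```

Run:
```python
from h import *
from rig import bot,snapshot
import cv2
o=bot.get_obs();print(o["force"],o["ft_torque"])
a=snapshot("side")[150:240,215:335,::-1]
o=bot.get_obs();print(o["force"],o["ft_torque"],o["joint_pos"],o["ee_pos"])
cv2.imwrite("pics/j.png",cv2.resize(a,None,fx=6.5,fy=6.5,interpolation=2))
# start-pose check
print(px("side",[271.5,562.4,187]))
```

```text
[-2.12314075  0.08431644 -0.48612895] [ 0.02691984 -0.00372962  0.03207312]
[ 0.87335645 -0.28012993 -0.33813663] [ 0.05870146  0.01559007 -0.0099157 ] [ 3.85061885e-01  4.19631936e-01  1.96717921e+00  1.05693920e-05
  7.55351235e-01 -1.37295886e+00] [488.11556773 199.45179685  37.27440961]
[143.81624085 108.82851808]
```

View pics/j.png

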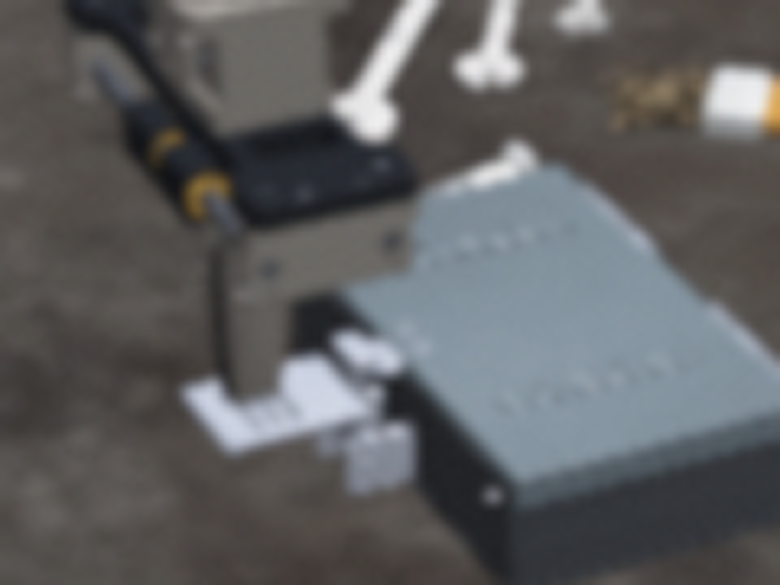

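The finger is over the paddle (tip near crop (255,395)), with about 15 mm to contact. The force noise is about ±2 N, so I'll also detect lid motion numerically.

play_rows(plan=[[[0,0.004,0,0,0],[0,0.008,0,0,0],[0,0.011,0,0,0],[0,0.014,0,0,0],[0,0.016,0,0,0],[0,0.016,0,0,0]]])

```text
clock: 4.0
ee_pos: [483.0, 198.2, 20.4]
orientation: [[-0.01, -0.186, 0.983], [-0.003, 0.983, 0.186], [-1.0, -0.001, -0.01]]
force: [-15.6, -0.2, 12.4]
finger_gap: 0.004
```

```bash
cat > chk.py <<'E'
from rig import bot,snapshot
import cv2,numpy as np
f=[]
a=cv2.imread("pics/side0.png").astype(float)
for i in range(4): b=snapshot("side")[:,:,::-1].astype(float);f.append(bot.get_obs()["force"])
o=bot.get_obs()
d=np.abs(a-b).mean(2)
# lid part away from hand; narrow case
print("lid diff",d[190:228,290:335].mean(),"narrow",d[275:335,300:375].mean(),"F",np.mean(f,0).round(2),o["ee_pos"].round(1),o["clock"])
cv2.imwrite("pics/last.png",b)
E
python3 chk.py
```

```text
lid diff 45.37446393762183 narrow 0.6295555555555555 F [-14.67  -0.56  13.2 ] [483.1 198.2  20.6] 4.2[ WARN:0@3.458] global loadsave.cpp:1063 imwrite_ Unsupported depth image for selected encoder is fallbacked to CV_8U.
```

```bash
python3 -c "
import cv2
a=cv2.imread('pics/last.png')[110:250,200:380];cv2.imwrite('pics/k.png',cv2.resize(a,None,fx=4.2,fy=4.2,interpolation=2))"
```

```text
(no output)
```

View pics/k.png

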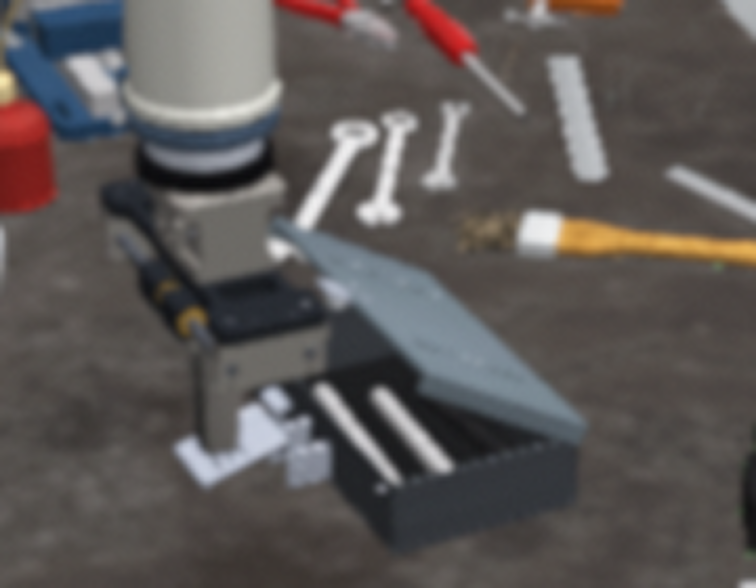

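The latch has released and the lid is swinging up, away from the hand. I'll ease off slightly, wait for it to open fully, then lift.

play_rows(plan=[[[0,-0.003,0,0,0],[0,-0.003,0,0,0],[0,-0.003,0,0,0],[0,-0.003,0,0,0],[0,-0.003,0,0,0],[0,-0.003,0,0,0],[0,-0.003,0,0,0],[0,-0.003,0,0,0],[0,-0.003,0,0,0],[0,-0.003,0,0,0],[0,-0.003,0,0,0],[0,-0.003,0,0,0],[0,-0.003,0,0,0],[0,-0.003,0,0,0],[0,-0.003,0,0,0],[0,-0.003,0,0,0],[0,-0.003,0,0,0],[0,-0.003,0,0,0],[0,-0.003,0,0,0],[0,-0.003,0,0,0]]])

```text
clock: 5.87
ee_pos: [485.0, 198.7, 24.0]
orientation: [[-0.006, -0.186, 0.983], [-0.002, 0.983, 0.186], [-1.0, -0.001, -0.006]]
force: [-10.1, -1.7, 10.7]
finger_gap: 0.008
```

play_rows(plan=[[[0,-0.003,0,0,0],[0,-0.003,0,0,0],[0,-0.003,0,0,0],[0,-0.003,0,0,0],[0,-0.003,0,0,0],[0,-0.003,0,0,0],[0,-0.01,0,0,0],[0,-0.02,0,0,0],[0,-0.04,0,0,0],[0,-0.07,0,0,0],[0,-0.1,0,-0.02,0],[0,-0.1,0,-0.06,0],[0,-0.1,0,-0.1,0],[0,-0.1,0,-0.1,0],[0,-0.1,0,-0.1,0],[0,-0.1,0,-0.1,0],[0,-0.1,0,-0.1,0]]])

```text
clock: 7.28
ee_pos: [391.8, 181.6, 125.2]
orientation: [[0.002, -0.186, 0.983], [0.001, 0.983, 0.186], [-1.0, 0.0, 0.002]]
force: [0.8, 0.1, 0.5]
finger_gap: 0.006
```

```bash
python3 chk.py 2>/dev/null; python3 -c "
import cv2
a=cv2.imread('pics/last.png')[100:345,190:390];cv2.imwrite('pics/l.png',cv2.resize(a,None,fx=2.4,fy=2.4,interpolation=2))"
```

```text
lid diff 70.27836257309941 narrow 2.1277777777777778 F [ 0.46 -0.22  0.2 ] [390.8 181.1 124.4] 7.4833
```

View pics/l.png

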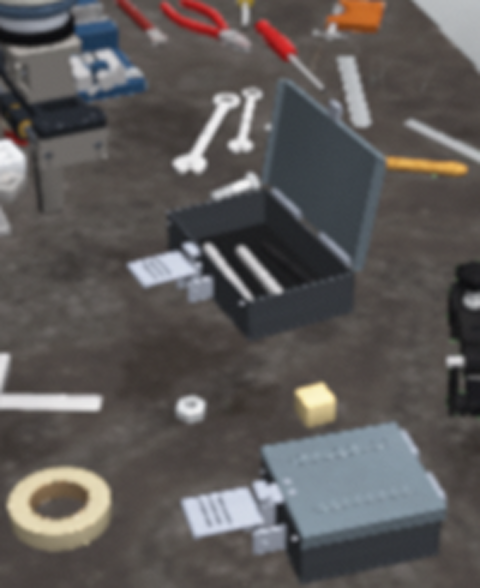

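The wide lid stands fully open, its paddle is back up, the narrow case is shut and the hand is clear. One last numeric check for rest and paddle position, then I'll hand in.

Run:
```python
from rig import bot,snapshot
import cv2,numpy as np
a=cv2.imread("pics/side0.png").astype(float);l=cv2.imread("pics/last.png").astype(float)
b=snapshot("side")[:,:,::-1].astype(float);d=lambda p,q,s:np.abs(p-q).mean(2)[s].mean().round(2)
print("rest lid",d(l,b,np.s_[130:215,295:350]),"paddle vs start",d(a,b,np.s_[203:221,242:272]),"narrow paddle vs start",d(a,b,np.s_[300:328,262:300]))
g=lambda p:cv2.cvtColor(p.astype(np.uint8),6)[200:224,240:274].astype(np.float32)
print("paddle shift px",cv2.phaseCorrelate(g(a),g(b)))
bot.job_done()
```

```text
rest lid 0.6 paddle vs start 2.45 narrow paddle vs start 2.38
paddle shift px ((0.13461250636460775, -0.14896671923237648), 1.0589760227335825)
the job is handed in; nothing more can be done
```

I pressed the wide case's paddle with closed fingers. Its lid sprang fully open by itself, and I then let go, backed the arm off and handed the job in. No verdict was reported.

**Last checks:**
- **Lid:** it stands fully open and at rest, with an image difference between frames of 0.6, which is noise level.
- **Paddle:** it is back up, shifted about 0.2 px (roughly 0.5 mm) from its start picture.
- **Narrow case:** it looks shut. Its picture differs slightly more from the start than before the lid opened (2.1 against 0.6), which I put down to lighting.
- **Arm:** the force reading is about 0 and the arm is clear of everything. The clock was about 7.5 s.

**What disagreed:**
- **Contact height:** the stated fingertip geometry predicted contact about 30 mm higher than where the paddle actually gave, so I found contact by force and camera instead.
- **Pressing force:** this overshot the paddle's stop, reaching about 15 N backward and 13 N upward on the tool. I attribute this to pressing past the stop on the tilted paddle. The pictures showed the lid swinging clear of the hand, but I had no direct measure of force on the lid.

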